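# Pile the spare roaster feet, turned about one on another

### The job

Pile the two loose large L-shaped feet onto the one that already lies on the round cork mat, each turned the opposite way to the one below, so the upright flanges stand at alternating ends and the pile of three stays balanced. Each plate must lie flat on the plate below with its free end just inside the flange of the one below (not on top of it) and its sides in line. Keep the bottom foot where it is and leave the short foot where it lies.

Things in the scene. Friction and masses are not known exactly. Their poses are not given: they have to be found in the camera images.
- foot_base: Bottom foot, loose, on a fixed cork mat (180 dia, 5 thick). L-shaped cast aluminium, 0.3 kg: flat plate 110 long (x) x 46 wide (y) x 18 thick; upright flange 14 thick, full width, at the +x end (x 41 to 55), its top 35 above the underside; free end x = -55. Origin: centre of underside, z up. Centre of mass x = +5. Two dark hole marks on the plate. All three large feet are alike.
- foot_a: A loose large foot, plate down on the bench beside the mat; shape, size, axes as foot_base, 0.21 to 0.36 kg. May go second or third. Seat on the foot below, in that foot's frame: half-turned, origin 18 up and at x = -28 (gap of 14 from free end to flange; they touch at -14; overhangs too far past -46). The third sits so on the second, its flange over the first's, clearing it by 1.
- foot_b: The other loose large foot, the same in shape, size, axes, weight and use as foot_a; also plate down on the bench to one side of the mat. Easily held across its 46 width, near the centre of mass.
- foot_short: A smaller look-alike L-shaped aluminium foot, 66 long x 36 wide, plate 12 thick, flange 30 high, loose on the bench, not part of the pile. Origin: centre of its underside; x towards its flange, z up. (A straight flat bar 115 x 30 x 12, no flange, lies about too; unlisted.)
Things that resemble listed ones, but are neither listed nor needed, are in the scene too. Leave any pink or yellow look-alike of the foot_a alone.

How it is judged:
By the outcome, as a careful person would: the job done as asked, in the order asked, and still so for the second after the job is handed in, with the robot touching nothing.
It also fails if it takes over 61 s, if anything falls off the work surface, if the arm or the gripper's body presses on something with over 40 N, if the wrist force passes 120 N, or if a joint passes its speed limit or range.

### The arm

A 6-joint arm with a two-finger parallel gripper is mounted at the origin on the work surface. World frame = base frame: x ahead of the robot, y to its left, z up, the work surface at z = 0. Lengths are in m, angles in degrees, forces in N, time in s.
With the tool pointing down it reaches from about 0.4 to 0.825 m from the base axis. Payload 7 kg.
Tool frame: the origin (TCP) lies at the very end of the fingers, on their centre line; the grasp point (between the pads) lies 19 mm behind it; y points along the fingers, x is the direction in which the jaws open and shut, and the axes are right-handed (so a half turn about y gives the same grasp; the last joint's range is limited). The gripper opens to 88 mm and grips with 3 to 60 N. Pads are 19 mm wide; open, the fingers measure 130 mm over their backs; the gripper's body (78 mm by 193 mm) begins 47 mm behind the grasp point.
Start: joints at [93.57, 20.546, 0.682, 0, -70.136, -16.507], TCP at [0.151, 0.658, 0.227] pointing down, gripper open.
Joint ranges: [-176.03, 176.03], [-82.01, 121.73], [-58.28, 71.71], [-173.87, 95.51], [-174.79, -0.11], [-173.66, 173.66]. Speed limits (degrees/s): [136.94, 136.94, 172.46, 180, 180, 180].

### API

Orientations are given as [roll, pitch, yaw] about the fixed x, y, z axes, in that order (R = Rz(yaw) Ry(pitch) Rx(roll)).
In Python, from plant import ctrl gives the robot as it stands.
- The arm moves only by the shell command python3 -m crank 'ROWS'. ROWS is JSON, a list that holds one entry, the list of rows, each a list of 5 numbers: the closure, from -1 (fully open) to 1 (shut), then the shift along the tool's x, y, z in mm, then the turn about the tool's y in rad. In form: [[[claw, x, y, z, turn], ...]]. A call has 1 to 12 rows; each row is the pose to reach, as a shift and turn from the pose commanded when the call began, along the tool's axes at that moment; what a row does not reach only later rows make up. A row lasts 1/8 s, in which the tool goes at most 62.5 mm and 10.7 degrees, less where a joint would pass 70% of its speed; a pose out of reach is approached as far as the arm can. A call with a gripper value outside its range is refused whole. The fingers move at their own pace and stop on an object; the grip force is fixed at half the most. Time passes only in rows, so rows that repeat a pose let the fingers close. It gives the time, the measured TCP pose, the force and the opening at its end, in the units of the state.
- ctrl.get_obs(): the state, without advancing time (a new reading comes with each control period).
- ctrl.snapshot(name): name is "scene" or "top"; returns the picture (400x640x3 uint8, red, green, blue); there is no depth.
- ctrl.camera_model(name): a dict with "fx", "fy", "cx", "cy" (pixels), "dist_coeffs" ([k1, k2, p1, p2, k3] as OpenCV has them; the pictures are not rectified), "origin" and "orientation" of the camera in the world. Camera axes: x right, y down, z forward; pixel columns grow to the right and rows downward; lengths in m; the calibration is good to about 2 mm. A picture is of the moment at which its call begins. camera_model takes no time and is no camera call.
- ctrl.close_job(): hands the job in, once; it reports no verdict.
Trained networks look in the newest picture that a camera, given by its name, has taken for a name from the list of things; names that differ only in an ending like _2 or _b are one class to them, and where a whole thing is asked for, a point or a joint stands for the part that bears it (a point fixed in the world has none). Each returns a list of dicts, best first, with "confidence" (0 to 1); they miss things now and then, are a little off and sometimes report something else, mostly with a low value. They report only what shows in the picture. A call takes as long as a camera call. They do not tell look-alikes from the thing itself.
- ctrl.find_in(camera, name): "extent" ([left, top, width, height] in pixels, round what is visible of it).
The state is a dict: "clock": time; "joint_pos": joint angles; "qvel": joint speeds; "tau": joint torques, N m; "tool_pos": TCP position; "orientation": TCP orientation; "force": force on the tool from outside, world axes, zero at the start; "moment": the same for the moment, N m; "opening": finger opening in m.
Only numpy, scipy, OpenCV 4.12 (cv2) and the standard library are available. Lean on these libraries where they do the work, as an engineer would, in place of code of your own. Each camera call takes 0.05 s, during which the arm holds its last target.

## Working session

There is one attempt and no reset: what is moved stays moved. The work goes in short steps, Python scripts to look and compute and a shell command to move; the robot and the scene stay as the last step left them, time stands still between calls to the robot, and variables do not carry over. Pictures are saved under pics/ and viewed, and the job is handed in when it is done.

```bash
ls; mkdir -p pics; python3 - <<'E'
from plant import ctrl
import cv2
for n in("scene","top"):
    im=ctrl.snapshot(n); cv2.imwrite(f"pics/{n}0.png",im[:,:,::-1]); print(n,ctrl.camera_model(n))
for n in ("foot_a","foot_short","foot_base"):
    for c in("scene","top"):
        print(n,c,ctrl.find_in(c,n))
print(ctrl.get_obs())
E
```

```text
pics
scene {'fx': 485.25227583014816, 'fy': 485.25227583014816, 'cx': 319.2927211774247, 'cy': 198.77208357720966, 'dist_coeffs': array([-0.07092026,  0.        ,  0.        ,  0.        ,  0.        ]), 'origin': array([ 1.4584519 , -0.15117003,  0.96624977]), 'orientation': array([-132.50786863,   -0.90041239,   76.68510766])}
top {'fx': 400.5414335630729, 'fy': 400.5414335630729, 'cx': 314.27489913943606, 'cy': 196.29068903877706, 'dist_coeffs': array([-0.08402847,  0.        ,  0.        ,  0.        ,  0.        ]), 'origin': array([0.39106758, 0.08371495, 1.10639777]), 'orientation': array([-174.34987125,   -1.30192934,  -90.50612161])}
foot_a scene [{'extent': [396.8, 150.8, 39.1, 29.2], 'confidence': 0.79}, {'extent': [353.8, 169.3, 33.2, 30.0], 'confidence': 0.68}, {'extent': [369.4, 220.1, 41.7, 26.6], 'confidence': 0.57}]
foot_a top [{'extent': [218.3, 208.1, 45.0, 35.6], 'confidence': 0.91}, {'extent': [156.5, 230.5, 47.3, 28.4], 'confidence': 0.66}, {'extent': [223.8, 136.3, 40.9, 34.3], 'confidence': 0.63}, {'extent': [287.1, 232.8, 22.1, 40.8], 'confidence': 0.62}]
foo
[... 254 characters left out ...]
[329.3, 163.3, 30.3, 36.6], 'confidence': 0.59}]
{'clock': 0.4, 'joint_pos': array([ 9.35698192e+01,  2.05535178e+01,  6.75010314e-01, -2.32015404e-03,
       -7.01351782e+01, -1.65087373e+01]), 'qvel': array([ 0.00827517, -0.15209537,  0.11987669, -0.06093248,  0.07180549,
        0.02855511]), 'tau': array([ 7.45269281e-04, -5.81674898e+01,  2.92916340e+01,  6.99333563e+00,
        1.08086283e-02, -6.98596364e-05]), 'tool_pos': array([0.15112225, 0.65778072, 0.22642023]), 'orientation': array([-8.99982030e+01, -1.37415777e-02, -1.02939707e+02]), 'force': array([-0.51469856,  0.97189113,  0.68602151]), 'moment': array([-0.01432787, -0.01261766, -0.03777517]), 'opening': 0.08752738778748022}
```

View pics/scene0.png

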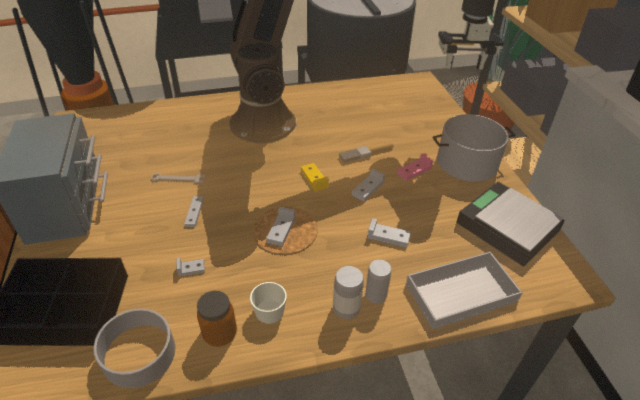

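View pics/top0.png

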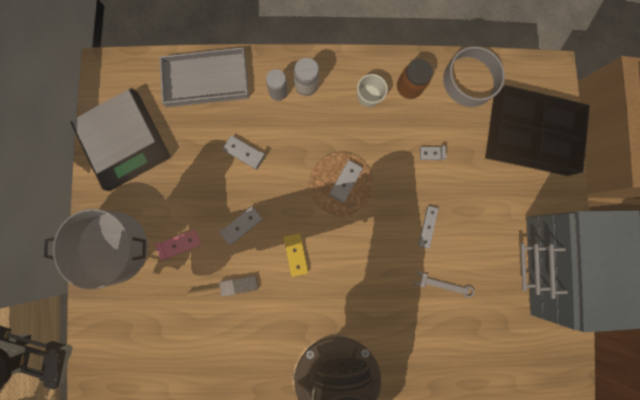

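```bash
python3 - <<'E'
import cv2
a=cv2.imread("pics/top0.png")[120:300,120:470]
cv2.imwrite("pics/top0z.png",cv2.resize(a,(800,411),interpolation=cv2.INTER_CUBIC))
a=cv2.imread("pics/scene0.png")[110:310,150:450]
cv2.imwrite("pics/scene0z.png",cv2.resize(a,(800,533),interpolation=cv2.INTER_CUBIC))
E
```

```text
(no output)
```

View pics/top0z.png

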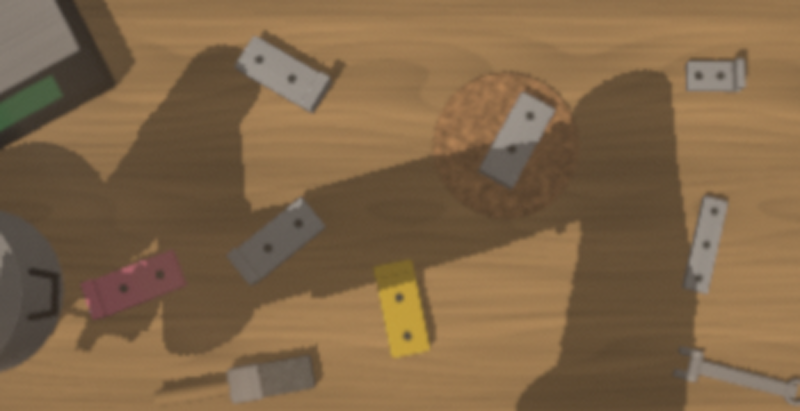

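View pics/scene0z.png

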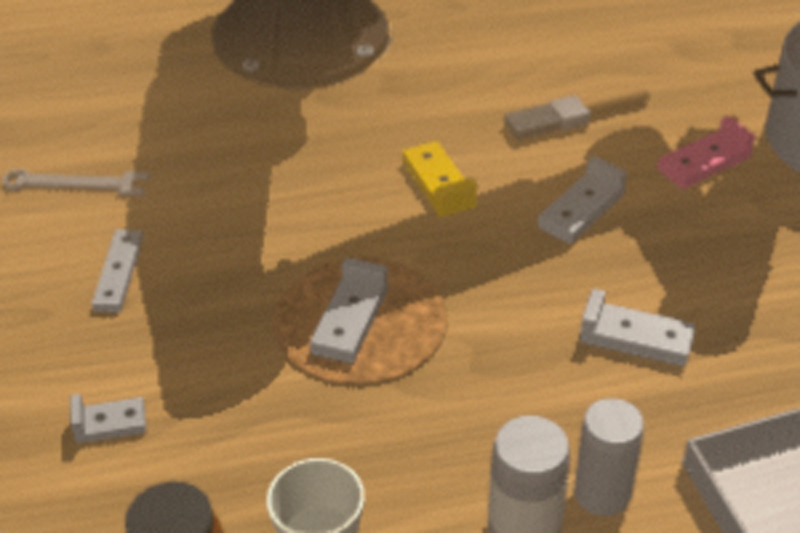

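The flanged large grey feet are top px (240,226) and (244,152) (scene (368,185) and (389,234)). The base is on the mat at (346,180). Everything else is excluded:
- Pink at (178,244) and yellow at (296,255): look-alikes to leave alone.
- (238,286): a brush or handle, not a foot.
- (429,227): the flat bar.
- (432,152): the short foot.

Next I'll fit the poses by silhouette.

```bash
cat > h.py <<'E'
import numpy as np, cv2
from scipy.optimize import minimize
from scipy.spatial.transform import Rotation as R
from plant import ctrl
CM={n:ctrl.camera_model(n) for n in("scene","top")}
def proj(n,P):
    c=CM[n];Rc=R.from_euler('xyz',c['orientation'],degrees=True).as_matrix()
    K=np.array([[c['fx'],0,c['cx']],[0,c['fy'],c['cy']],[0,0,1.]])
    rv=cv2.Rodrigues(Rc.T)[0]; tv=-Rc.T@np.array(c['origin'])
    return cv2.projectPoints(np.asarray(P,float).reshape(-1,3),rv,tv,K,np.array(c['dist_coeffs']))[0].reshape(-1,2)
def boxes(L=110,W=46,T=18,F=14,H=35):
    out=[]
    for x0,x1,h in((-L/2,L/2,T),(L/2-F,L/2,H)):
        out.append(np.array([[x,y,z] for x in(x0,x1) for y in(-W/2,W/2) for z in(0,h)])/1000)
    return out
def ray(n,uv,z):
    c=CM[n];Rc=R.from_euler('xyz',c['orientation'],degrees=True).as_matrix()
    K=np.array([[c['fx'],0,c['cx']],[0,c['fy'],c['cy']],[0,0,1.]])
    p=cv2.undistortPoints(np.array([[uv]],float),K,np.array(c['dist_coeffs']))[0,0]
    d=Rc@np.array([p[0],p[1],1]);o=np.array(c['origin']);return o+d*(z-o[2])/d[2]
def place(p,z,B): # p=x,y,yaw(deg)
    Rz=R.from_euler('z',p[2],degrees=True).as_matrix()
    return [b@Rz.T+[p[0],p[1],z] for b in B]
S=8
def mask(n,W,roi):
    x0,y0,w,h=roi;m=np.zeros((h*S,w*S),np.uint8)
    for b in W:
        q=(proj(n,b)-[x0,y0]+.5)*S-.5
        hull=cv2.convexHull(q.astype(np.float32))
        cv2.fillConvexPoly(m,np.round(hull*16).astype(np.int32),255,shift=4)
    return cv2.resize(m,(w,h),interpolation=cv2.INTER_AREA)/255.
def gray(im):
    f=im.astype(float)+1; return np.clip((f[:,:,0]-f[:,:,2])/f.sum(2),-.1,.4)  # redness, low for grey
def cost(n,p,z,B,G,roi,Y=None):
    x0,y0,w,h=roi;g=G[y0:y0+h,x0:x0+w];m=mask(n,place(p,z,B),roi)
    A=np.stack([np.ones(m.size),m.ravel()],1);s,r,_,_=np.linalg.lstsq(A,g.ravel(),rcond=None)
    return float(((A@s-g.ravel())**2).mean()/g.var())
def fit(ims,p0,z,B,cams,pad=8):
    G={n:gray(ims[n]) for n in cams};roi={}
    for n in cams:
        q=np.vstack([proj(n,b) for b in place(p0,z,B)]);a=np.floor(q.min(0)-pad).astype(int);e=np.ceil(q.max(0)+pad).astype(int)
        roi[n]=(a[0],a[1],e[0]-a[0],e[1]-a[1])
    f=lambda v:sum(cost(n,[p0[0]+v[0]/1000,p0[1]+v[1]/1000,p0[2]+v[2]],z,B,G[n],roi[n]) for n in cams)/len(cams)
    best=None
    for s in([[0,0,0]]+[[6,0,0],[0,8,0],[0,0,10],[-4,-4,-8]],):
        r=minimize(f,[0,0,0],method='Nelder-Mead',options=dict(initial_simplex=[[0,0,0],[8,0,0],[0,8,0],[0,0,8]],xatol=.05,fatol=1e-6))
        r=minimize(f,r.x,method='Nelder-Mead',options=dict(initial_simplex=r.x+np.array([[0,0,0],[3,0,0],[0,3,0],[0,0,3]]),xatol=.02,fatol=1e-7))
    v=r.x;return np.array([p0[0]+v[0]/1000,p0[1]+v[1]/1000,p0[2]+v[2]]),r.fun
E
cat > m0.py <<'E'
from h import *
ims={n:cv2.imread(f"pics/{n}0.png")[:,:,::-1] for n in("scene","top")}
print("tcp proj",proj("top",[[.151,.658,.227]]),proj("scene",[[.151,.658,.227]]))
big=boxes();sh=boxes(66,36,12,14,30)
for nm,uv,z in(("base",(346,180),.023),("a",(240,226),.018),("b",(244,152),.018)):
    c=ray("top",uv,z)
    # flange direction guess from top px
    d={"base":(-12,17),"a":(-17,14),"b":(17,10)}[nm]
    # a: flange end unknown, try both
    c2=ray("top",(uv[0]+d[0],uv[1]+d[1]),z);y0=np.degrees(np.arctan2(*(c2-c)[[1,0]]))
    print(nm,c.round(3),round(y0,1))
    for fl in(0,180):
      for cams in(["top"],["scene"],["top","scene"]):
        p,f=fit(ims,[c[0],c[1],y0+fl],z-.018,big,cams);print("  ",fl,cams,(p*[1000,1000,1]).round(1),round(f,4))
c=ray("top",(432,152),.01);print("short",c)
p,f=fit(ims,[c[0],c[1],-90],0,sh,["top","scene"]);print("short",p,f)
E
python3 m0.py
```

```text
tcp proj [[ 46.81258387 345.0357221 ]] [[463.35387424  66.71752348]]
base [ 0.542 -0.029  0.023] 144.2
   0 ['top'] [541.4 -29.1 150.5] 0.0341
   0 ['scene'] [541.8 -27.4 150.4] 0.0401
   0 ['top', 'scene'] [541.4 -28.1 150.3] 0.0436
   180 ['top'] [539.5 -27.7 330.6] 0.0445
   180 ['scene'] [538.8 -25.6 331.8] 0.1447
   180 ['top', 'scene'] [539.  -26.9 330.7] 0.1028
a [0.419 0.26  0.018] 129.3
   0 ['top'] [422.  258.4 129.1] 0.0258
   0 ['scene'] [423.2 259.3 129.1] 0.0634
   0 ['top', 'scene'] [422.4 259.  128.9] 0.0483
   180 ['top'] [421.2 259.5 308. ] 0.0353
   180 ['scene'] [421.1 261.5 310.7] 0.1644
   180 ['top', 'scene'] [421.  260.2 309. ] 0.1081
b [0.623 0.251 0.018] -121.0
   0 ['top'] [ 624.8  253.9 -120.3] 0.0275
   0 ['scene'] [ 625.3  255.3 -120.5] 0.0253
   0 ['top', 'scene'] [ 625.2  254.8 -120.5] 0.0286
   180 ['top'] [623.5 252.1  60.3] 0.059
   180 ['scene'] [624.7 254.8  58.5] 0.1026
   180 ['top', 'scene'] [624.4 253.9  59.4] 0.0885
short [ 0.6228807  -0.27592848  0.01      ]
short [  0.62176745  -0.2747942  -90.4815188 ] 0.045922050460389316
```

```bash
python3 - <<'E'
import cv2
t=cv2.imread("pics/top0.png");s=cv2.imread("pics/scene0.png")
r=[cv2.resize(a,(390,290),interpolation=cv2.INTER_CUBIC) for a in(t[195:255,205:285],t[125:185,205:285],s[155:215,328:408],s[205:265,350:430])]
import numpy as np
cv2.imwrite("pics/crop0.png",np.vstack([np.hstack(r[:2]),np.hstack(r[2:])]))
E
```

```text
(no output)
```

View pics/crop0.png

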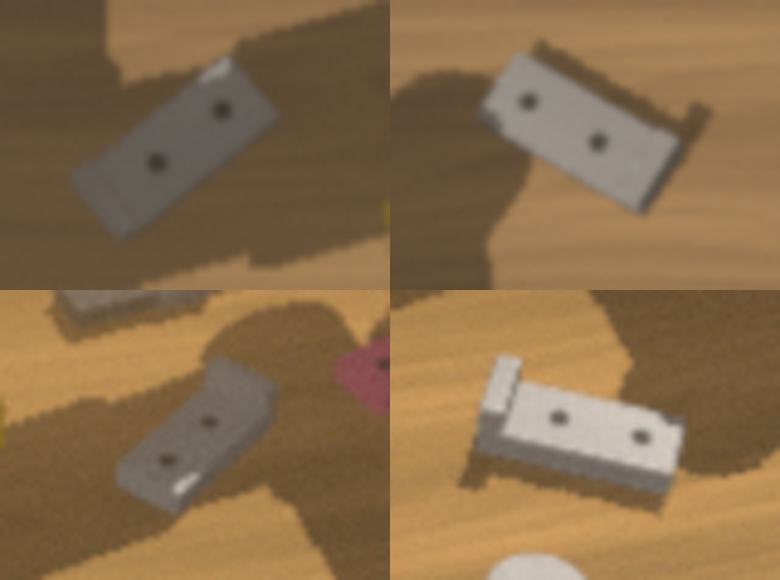

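```bash
cat > go.py <<'E'
import sys;from h import *
def go(x,y,z,yaw):
    o=ctrl.get_obs();p=np.array(o['tool_pos'])*1000;ya=o['orientation'][2]
    M=R.from_euler('xyz',o['orientation'],degrees=True).as_matrix()
    d=M.T@(np.array([x,y,z])-p);t=-((yaw-ya+180)%360-180)
    print("t",o['clock'],"p",p.round(1),"rpy",np.round(o['orientation'],2),"open",round(o['opening']*1000,1),"F",np.round(o['force'],1))
    print("shift",d.round(1),"turn",round(np.radians(t),4),"rows>=",round(max(np.linalg.norm(d)/62.5,abs(t)/10.7),1))
if __name__=="__main__": go(*map(float,sys.argv[1:]))
E
python3 go.py 622.7 250.5 110 149.5
```

```text
t 0.4 p [151.1 657.8 226.4] rpy [-9.0000e+01 -1.0000e-02 -1.0294e+02] open 87.5 F [-0.5  1.   0.7]
shift [291.3 116.5 550.8] turn 1.8773 rows>= 10.1
```

```bash
python3 -m crank '[[[-1,50,0,95,0.18],[-1,80,0,152,0.36],[-1,109,0,207,0.54],[-1,138,0,262,0.72],[-1,167,0,316,0.9],[-1,196,10,371,1.08],[-1,225,25,426,1.26],[-1,254,60,481,1.44],[-1,280,90,530,1.62],[-1,291,116,551,1.8],[-1,291,116,551,1.877],[-1,291,116,551,1.877]]]'; python3 go.py 622.7 250.5 5 149.5
```

```text
clock: 1.9
tool_pos: [0.6232, 0.2489, 0.1085]
orientation: [-89.8, -0.1, 149.4]
force: [0.4, 0.2, 0.3]
opening: 0.0877
t 1.9 p [623.2 248.9 108.5] rpy [-8.9830e+01 -7.0000e-02  1.4936e+02] open 87.7 F [0.4 0.2 0.3]
shift [  1.1 103.5  -1.4] turn -0.0024 rows>= 1.7
```

```bash
python3 -m crank '[[[-1,0,25,0,0],[-1,0,50,0,0],[-1,0,70,0,0],[-1,0,70,0,0],[-1,0,70,0,0]]]'; python3 go.py 622.7 250.5 5 149.5; python3 - <<'E'
from h import *
r=[]
for n,(u,v) in(("top",(245,153)),("scene",(390,230))):
    im=ctrl.snapshot(n)[:,:,::-1];cv2.imwrite(f"pics/{n}1.png",im);r.append(cv2.resize(im[v-50:v+50,u-50:u+50],(400,400),interpolation=cv2.INTER_CUBIC))
cv2.imwrite("pics/c1.png",np.hstack(r))
E
```

```text
clock: 2.52
tool_pos: [0.6235, 0.2519, 0.0421]
orientation: [-90.1, 0.1, 149.6]
force: [-0.2, -0.0, 1.4]
opening: 0.0879
t 2.525 p [623.5 251.9  42.1] rpy [-9.0090e+01  6.0000e-02  1.4961e+02] open 87.9 F [-0.2 -0.   1.4]
shift [ 0.  37.1  1.6] turn 0.002 rows>= 0.6
```

View pics/c1.png

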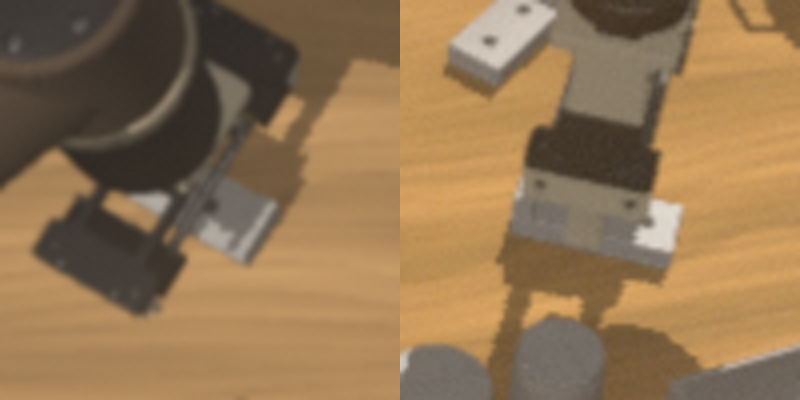

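The fingers straddle the grey foot b: it lies across the gap at crop (210,210) in top and (600,235) in scene. Next I descend and close.

```bash
python3 -m crank '[[[-1,0,20,2,0],[-1,0,36,2,0],[-1,0,36,2,0],[-1,0,36,2,0],[1,0,36,2,0],[1,0,36,2,0],[1,0,36,2,0],[1,0,36,2,0],[1,0,36,2,0],[1,0,36,2,0],[1,0,36,2,0],[1,0,36,2,0]]]'; python3 go.py 622.7 250.5 5 149.5
```

```text
clock: 4.12
tool_pos: [0.6218, 0.2492, 0.0046]
orientation: [-90.0, -0.0, 149.5]
force: [-2.4, 0.5, 1.5]
opening: 0.0457
t 4.125 p [621.8 249.2   4.6] rpy [-8.9990e+01 -1.0000e-02  1.4952e+02] open 45.7 F [-2.4  0.5  1.5]
shift [-0.1 -0.4 -1.6] turn 0.0003 rows>= 0.0
```

```bash
python3 -m crank '[[[1,0,-30,0,0],[1,0,-70,0,0],[1,0,-105,0,0],[1,0,-105,0,0],[1,0,-105,0,0]]]'; python3 go.py 571.5 -45.3 90 -119.6
```

```text
clock: 4.75
tool_pos: [0.6213, 0.2488, 0.1085]
orientation: [-89.9, -0.1, 149.5]
force: [0.8, -0.4, -2.6]
opening: 0.0456
t 4.75 p [621.3 248.8 108.5] rpy [-8.9940e+01 -6.0000e-02  1.4949e+02] open 45.6 F [ 0.8 -0.4 -2.6]
shift [-106.4   18.7  278.6] turn -1.5867 rows>= 8.5
```

```bash
python3 -m crank '[[[1,-12,0,30,-0.18],[1,-22,0,58,-0.36],[1,-33,0,86,-0.54],[1,-43,0,114,-0.72],[1,-54,0,142,-0.9],[1,-65,0,170,-1.08],[1,-76,0,198,-1.26],[1,-87,0,228,-1.44],[1,-99,5,258,-1.587],[1,-106,18,279,-1.587],[1,-106,18,279,-1.587],[1,-106,18,279,-1.587]]]';python3 -m crank '[[[1,0,0,0,0],[1,0,0,0,0]]]'; python3 go.py 571.5 -45.3 50 -119.6;python3 - <<'E'
from h import *
r=[]
for n,(u,v) in(("top",(350,180)),("scene",(285,225))):
    im=ctrl.snapshot(n)[:,:,::-1];cv2.imwrite(f"pics/{n}2.png",im);r.append(cv2.resize(im[v-50:v+50,u-50:u+50],(400,400),interpolation=cv2.INTER_CUBIC))
cv2.imwrite("pics/c2.png",np.hstack(r))
E
```

```text
clock: 6.25
tool_pos: [0.5717, -0.0449, 0.0908]
orientation: [-90.0, -0.0, -119.7]
force: [0.2, -0.6, -2.6]
opening: 0.0455
clock: 6.5
tool_pos: [0.5721, -0.0444, 0.0917]
orientation: [-90.0, 0.0, -119.5]
force: [-0.2, -0.6, -2.7]
opening: 0.0459
t 6.5 p [572.1 -44.4  91.7] rpy [-8.9980e+01  2.0000e-02 -1.1953e+02] open 45.9 F [-0.2 -0.6 -2.7]
shift [ 1.1 41.7 -0.1] turn 0.0012 rows>= 0.7
```

View pics/c2.png

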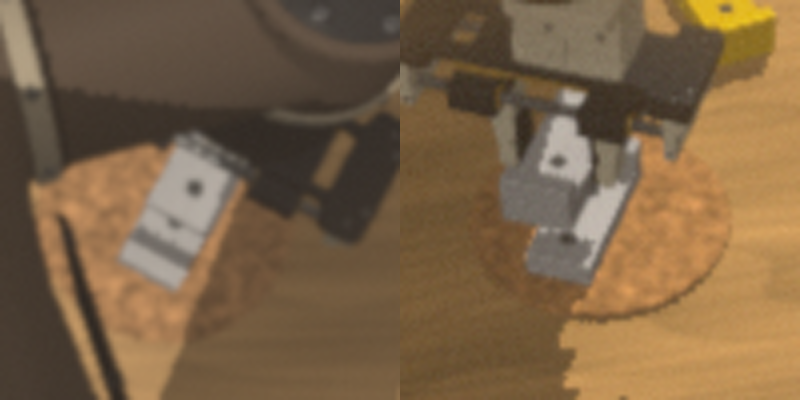

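In the scene crop, the held foot's flange faces +x at (540,195), over the base's free end. It is the opposite way to the base, as wanted. I'll lower it in steps.

```bash
python3 -m crank '[[[1,0.7,25,0,0],[1,0.7,45,0,0],[1,0.7,58,0,0],[1,0.7,58,0,0],[1,0.7,58,0,0],[1,0.7,58,0,0]]]'; python3 go.py 571.5 -45.3 27.6 -119.6;python3 - <<'E'
from h import *
r=[]
for n,(u,v) in(("top",(350,180)),("scene",(285,225))):
    im=ctrl.snapshot(n)[:,:,::-1];cv2.imwrite(f"pics/{n}3.png",im);r.append(cv2.resize(im[v-32:v+32,u-32:u+32],(400,400),interpolation=cv2.INTER_CUBIC))
cv2.imwrite("pics/c3.png",np.hstack(r))
E
```

```text
clock: 7.35
tool_pos: [0.5721, -0.0456, 0.0344]
orientation: [-89.9, 0.1, -119.5]
force: [-0.4, 0.6, -1.9]
opening: 0.0457
t 7.35 p [572.1 -45.6  34.4] rpy [-8.9930e+01  5.0000e-02 -1.1955e+02] open 45.7 F [-0.4  0.6 -1.9]
shift [ 0.1  6.8 -0.6] turn 0.0009 rows>= 0.1
```

View pics/c3.png

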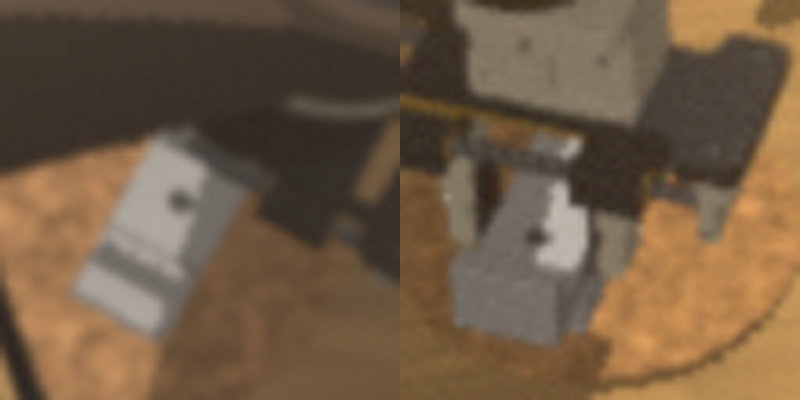

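```bash
python3 -m crank '[[[1,0,4,0,0],[1,0,5.5,0,0],[1,0,6,0,0],[1,0,6,0,0]]]'; python3 -m crank '[[[1,0,0.5,0,0],[1,0,0.5,0,0]]]';python3 -m crank '[[[1,0,0.5,0,0],[1,0,0.5,0,0]]]'
```

```text
clock: 7.95
tool_pos: [0.5714, -0.0457, 0.0276]
orientation: [-90.0, -0.0, -119.6]
force: [0.4, 0.2, -1.8]
opening: 0.0457
clock: 8.2
tool_pos: [0.5715, -0.0457, 0.0275]
orientation: [-90.0, 0.0, -119.5]
force: [-2.5, 0.6, 5.2]
opening: 0.046
clock: 8.45
tool_pos: [0.5715, -0.0457, 0.0275]
orientation: [-90.0, 0.0, -119.5]
force: [-5.5, 0.7, 10.1]
opening: 0.0456
```

```bash
python3 -m crank '[[[1,0,-0.7,0,0],[1,0,-0.7,0,0],[-1,0,-0.7,0,0],[-1,0,-0.7,0,0],[-1,0,-0.7,0,0],[-1,0,-0.7,0,0],[-1,0,-0.7,0,0]]]';python3 -m crank '[[[-1,0,-25,0,0],[-1,0,-60,0,0],[-1,0,-100,0,0],[-1,0,-130,0,0],[-1,0,-130,0,0]]]'; python3 go.py 419 263 110 -141
```

```text
clock: 9.32
tool_pos: [0.5715, -0.0457, 0.0272]
orientation: [-90.0, -0.0, -119.6]
force: [0.2, 0.6, -0.8]
opening: 0.0864
clock: 9.95
tool_pos: [0.5731, -0.0454, 0.1601]
orientation: [-89.8, 0.2, -119.5]
force: [0.6, -0.4, -0.4]
opening: 0.0877
t 9.95 p [573.1 -45.4 160.1] rpy [ -89.76    0.19 -119.53] open 87.7 F [ 0.6 -0.4 -0.4]
shift [-192.3   49.6 -286.3] turn 0.3747 rows>= 5.6
```

```bash
python3 -m crank '[[[-1,-32,0,-48,0.1],[-1,-64,0,-96,0.2],[-1,-96,0,-144,0.3],[-1,-128,10,-192,0.375],[-1,-160,25,-240,0.375],[-1,-192,50,-286,0.375],[-1,-192,50,-286,0.375],[-1,-192,50,-286,0.375],[-1,-192,50,-286,0.375]]]'; python3 go.py 419.2 262.9 40 -141
cat > m1.py <<'E'
from h import *
ims={}
for n in("top","scene"):
    ims[n]=ctrl.snapshot(n);cv2.imwrite(f"pics/{n}4.png",ims[n][:,:,::-1])
big=boxes();base=[.5414,-.0282,150.4];sec=[.5657,-.042,-29.6]
r=[]
for n,(u,v) in(("top",(350,180)),("scene",(285,225))):
    im=ims[n][:,:,::-1];r.append(cv2.resize(im[v-32:v+32,u-32:u+32],(400,400),interpolation=cv2.INTER_CUBIC))
cv2.imwrite("pics/c4.png",np.hstack(r))
def joint(cams,pad=8):
    G={n:gray(ims[n]) for n in cams};roi={}
    for n in cams:
        q=np.vstack([proj(n,b) for b in place(base,.005,big)+place(sec,.023,big)]);a=np.floor(q.min(0)-pad).astype(int);e=np.ceil(q.max(0)+pad).astype(int);roi[n]=(*a,*(e-a))
    def f(v):
        t=0
        for n in cams:
            x0,y0,w,h=roi[n];g=G[n][y0:y0+h,x0:x0+w].ravel()
            m=mask(n,place([base[0]+v[0]/1000,base[1]+v[1]/1000,base[2]+v[2]],.005,big)+place([sec[0]+v[3]/1000,sec[1]+v[4]/1000,sec[2]+v[5]],.023,big),roi[n]).ravel()
            A=np.stack([np.ones(m.size),m],1);s=np.linalg.lstsq(A,g,rcond=None)[0];t+=((A@s-g)**2).mean()/g.var()
        return t/len(cams)
    x=np.zeros(6)
    for k in(4,2):
        x=minimize(f,x,method='Nelder-Mead',options=dict(initial_simplex=x+np.vstack([np.zeros(6),np.eye(6)*k]),xatol=.03,fatol=1e-7,maxfev=3000)).x
    b=np.array([base[0]*1000+x[0],base[1]*1000+x[1],base[2]+x[2]]);s=np.array([sec[0]*1000+x[3],sec[1]*1000+x[4],sec[2]+x[5]])
    c,si=np.cos(np.radians(b[2])),np.sin(np.radians(b[2]));d=s-b
    print(cams,"base",b.round(1),"sec",s.round(1),"rel",round(c*d[0]+si*d[1],1),round(-si*d[0]+c*d[1],1),round(d[2],1),"f",round(f(x),4))
for c in(["top"],["scene"],["top","scene"]): joint(c)
E
python3 m1.py
```

```text
clock: 11.08
tool_pos: [0.4178, 0.2616, 0.1074]
orientation: [-90.0, 0.0, -141.1]
force: [0.4, 0.6, 0.3]
opening: 0.0875
t 11.075 p [417.8 261.6 107.4] rpy [ -90.      0.   -141.11] open 87.5 F [0.4 0.6 0.3]
shift [-1.9 67.4 -0.1] turn -0.002 rows>= 1.1
['top'] base [540.6 -28.9 150.5] sec [568.1 -43.9 -29.7] rel -31.3 -0.4 -180.2 f 0.0469
['scene'] base [542.  -27.6 150.7] sec [569.7 -41.2 -30.3] rel -30.8 -1.7 -181.0 f 0.0313
['top', 'scene'] base [541.1 -28.2 150.2] sec [568.9 -42.6 -29.6] rel -31.3 -1.3 -179.9 f 0.0539
```

View pics/c4.png

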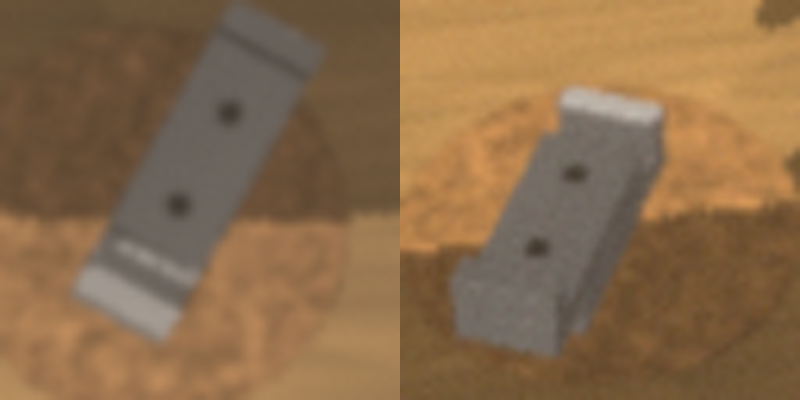

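The second foot is seated: rel x ≈ -31, lateral about -1, parallel, and the free end is inside the base's flange. The base hasn't moved (within 1 mm). Now foot a.

```bash
python3 -m crank '[[[-1,-1,25,0,0],[-1,-1.5,50,0,0],[-1,-1.5,66,0,0],[-1,-1.5,66,0,0],[-1,-1.5,66,0,0]]]'; python3 go.py 419.2 262.9 5 -141;  python3 - <<'E'
from h import *
r=[]
for n,(u,v) in(("top",(240,226)),("scene",(368,185))):
    im=ctrl.snapshot(n)[:,:,::-1];r.append(cv2.resize(im[v-45:v+45,u-45:u+45],(400,400),interpolation=cv2.INTER_CUBIC))
cv2.imwrite("pics/c5.png",np.hstack(r))
E
```

```text
clock: 11.8
tool_pos: [0.4192, 0.2634, 0.042]
orientation: [-90.0, 0.1, -141.1]
force: [0.5, -0.7, 0.2]
opening: 0.0879
t 11.8 p [419.2 263.4  42. ] rpy [-9.0010e+01  6.0000e-02 -1.4108e+02] open 87.9 F [ 0.5 -0.7  0.2]
shift [ 0.3 37.   0.4] turn -0.0013 rows>= 0.6
```

View pics/c5.png

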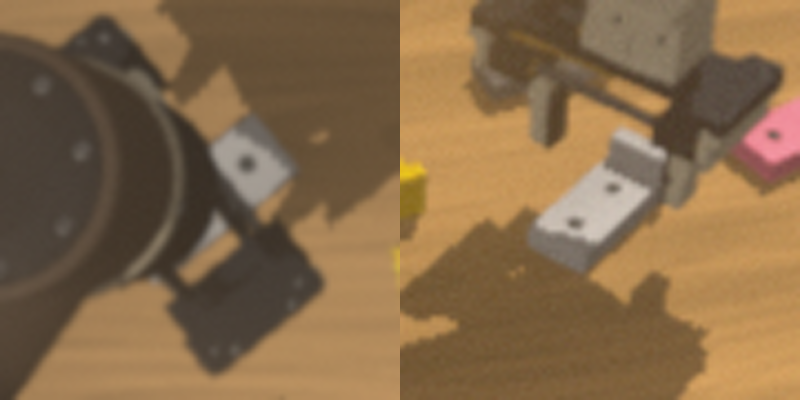

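The grey foot a sits between the open fingers in both views, with its flange clear behind them and pink well off. Next I descend and close.

```bash
python3 -m crank '[[[-1,0,20,0,0],[-1,0,36,0,0],[-1,0,37,0,0],[-1,0,37,0,0],[1,0,37,0,0],[1,0,37,0,0],[1,0,37,0,0],[1,0,37,0,0],[1,0,37,0,0],[1,0,37,0,0],[1,0,37,0,0],[1,0,37,0,0]]]'; python3 go.py 419.2 262.9 5 -141; python3 -m crank '[[[1,0,-30,0,0],[1,0,-70,0,0],[1,0,-115,0,0],[1,0,-155,0,0],[1,0,-155,0,0],[1,0,-155,0,0]]]'
```

```text
clock: 13.4
tool_pos: [0.4184, 0.2632, 0.0042]
orientation: [-90.0, -0.0, -141.0]
force: [-0.5, -1.1, 2.3]
opening: 0.0455
t 13.4 p [418.4 263.2   4.2] rpy [-9.0000e+01 -2.0000e-02 -1.4104e+02] open 45.5 F [-0.5 -1.1  2.3]
shift [-0.4 -0.8  0.7] turn -0.0007 rows>= 0.0
clock: 14.15
tool_pos: [0.418, 0.263, 0.1585]
orientation: [-90.0, -0.1, -141.1]
force: [-0.9, 0.6, -2.4]
opening: 0.0456
```

```bash
python3 go.py 538.7 -26.1 110 -119.6
```

```text
t 14.15 p [418.  263.  158.5] rpy [-9.0020e+01 -5.0000e-02 -1.4106e+02] open 45.6 F [-0.9  0.6 -2.4]
shift [ 87.7  48.4 300.7] turn -0.3746 rows>= 5.1
```

```bash
python3 -m crank '[[[1,14,0,42,-0.05],[1,28,0,90,-0.15],[1,42,0,140,-0.25],[1,56,0,190,-0.35],[1,70,10,240,-0.375],[1,82,25,280,-0.375],[1,88,40,301,-0.375],[1,88,48,301,-0.375],[1,88,48,301,-0.375],[1,88,48,301,-0.375],[1,88,48,301,-0.375]]]'; python3 go.py 538.7 -26.1 52 -119.6
```

```text
clock: 15.52
tool_pos: [0.5396, -0.0253, 0.1118]
orientation: [-90.0, 0.0, -119.5]
force: [0.0, -0.4, -1.7]
opening: 0.0455
t 15.525 p [539.6 -25.3 111.8] rpy [-8.9960e+01  4.0000e-02 -1.1948e+02] open 45.5 F [ 0.  -0.4 -1.7]
shift [ 1.2 59.8 -0.4] turn 0.002 rows>= 1.0
```

```bash
python3 -m crank '[[[1,1,25,0,0],[1,1,45,0,0],[1,1,59,0,0],[1,1,59,0,0],[1,1,59,0,0],[1,1,59,0,0]]]'; python3 go.py 538.7 -26.1 45.2 -119.6;python3 - <<'E'
from h import *
r=[]
for n,(u,v) in(("top",(350,180)),("scene",(285,225))):
    im=ctrl.snapshot(n)[:,:,::-1];cv2.imwrite(f"pics/{n}6.png",im);r.append(cv2.resize(im[v-32:v+32,u-32:u+32],(400,400),interpolation=cv2.INTER_CUBIC))
cv2.imwrite("pics/c6.png",np.hstack(r))
E
```

```text
clock: 16.27
tool_pos: [0.5395, -0.0267, 0.0531]
orientation: [-89.9, 0.1, -119.5]
force: [-0.2, -0.4, -2.6]
opening: 0.0456
t 16.275 p [539.5 -26.7  53.1] rpy [-8.9940e+01  6.0000e-02 -1.1954e+02] open 45.6 F [-0.2 -0.4 -2.6]
shift [-0.1  7.9 -1. ] turn 0.001 rows>= 0.1
```

View pics/c6.png

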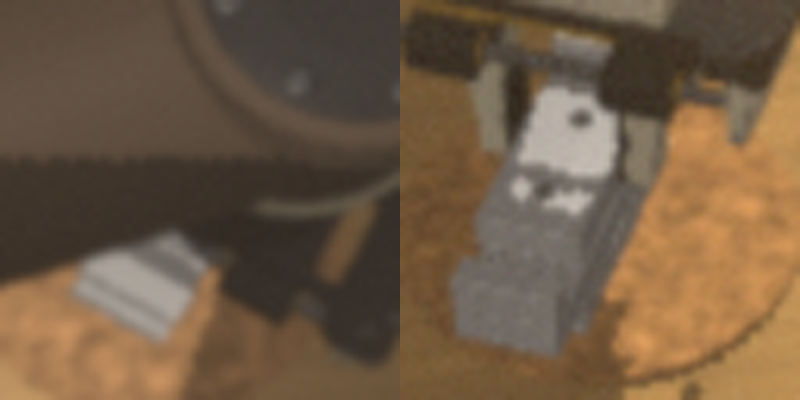

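The third foot hovers with its free end at scene crop (525,245), just behind the second's flange at (505,300). Now I lower it gently.

```bash
python3 -m crank '[[[1,0,4,0,0],[1,0,6,0,0],[1,0,6.5,0,0],[1,0,6.5,0,0]]]'; python3 -m crank '[[[1,0,0.6,0,0],[1,0,0.6,0,0]]]'; python3 go.py 538.7 -26.1 45.2 -119.6
```

```text
clock: 16.88
tool_pos: [0.5389, -0.0269, 0.0457]
orientation: [-90.0, -0.0, -119.6]
force: [0.2, -0.0, -2.3]
opening: 0.0459
clock: 17.12
tool_pos: [0.539, -0.0269, 0.0453]
orientation: [-90.0, 0.0, -119.5]
force: [-0.6, 0.1, -0.1]
opening: 0.0459
t 17.125 p [539.  -26.9  45.3] rpy [-8.9990e+01  1.0000e-02 -1.1955e+02] open 45.9 F [-0.6  0.1 -0.1]
shift [-0.5  0.1 -0.6] turn 0.0009 rows>= 0.0
```

```bash
python3 -m crank '[[[1,0,0.3,0,0],[1,0,0.3,0,0]]]'; python3 -m crank '[[[-1,0,0,0,0],[-1,0,0,0,0],[-1,0,0,0,0],[-1,0,0,0,0],[-1,0,0,0,0]]]';python3 -m crank '[[[-1,0,-25,0,0],[-1,0,-60,0,0],[-1,0,-100,0,0],[-1,0,-130,0,0],[-1,0,-130,0,0]]]'; python3 go.py 419 263 200 -119.6
```

```text
clock: 17.38
tool_pos: [0.539, -0.0269, 0.0453]
orientation: [-90.0, 0.0, -119.5]
force: [-1.8, 0.9, 4.1]
opening: 0.0456
clock: 18.0
tool_pos: [0.5389, -0.0269, 0.0448]
orientation: [-90.0, 0.0, -119.6]
force: [-0.4, 1.0, 1.2]
opening: 0.086
clock: 18.62
tool_pos: [0.5404, -0.0266, 0.1776]
orientation: [-89.8, 0.2, -119.5]
force: [-0.5, -0.2, 0.2]
opening: 0.0879
t 18.625 p [540.4 -26.6 177.6] rpy [ -89.78    0.2  -119.54] open 87.9 F [-0.5 -0.2  0.2]
shift [-192.2  -22.7 -248.3] turn 0.0011 rows>= 5.0
```

```bash
python3 -m crank '[[[-1,-45,-10,-45,0],[-1,-80,-20,-90,0],[-1,-120,-22,-140,0],[-1,-160,-22,-190,0],[-1,-192,-22,-248,0],[-1,-192,-22,-248,0],[-1,-192,-22,-248,0],[-1,-192,-22,-248,0]]]'
cat > m2.py <<'E'
from h import *
ims={}
for n in("top","scene"):
    ims[n]=ctrl.snapshot(n);cv2.imwrite(f"pics/{n}7.png",ims[n][:,:,::-1])
big=boxes();P0=[[.5414,-.0282,150.4],[.5688,-.0426,-29.6],[.5445,-.029,150.4]];Z=[.005,.023,.041]
r=[]
for n,(u,v) in(("top",(350,180)),("scene",(285,225))):
    im=ims[n][:,:,::-1];r.append(cv2.resize(im[v-32:v+32,u-32:u+32],(400,400),interpolation=cv2.INTER_CUBIC))
cv2.imwrite("pics/c7.png",np.hstack(r))
def joint(cams,pad=8):
    G={n:gray(ims[n]) for n in cams};roi={}
    W=lambda v:sum([place([P0[i][0]+v[3*i]/1000,P0[i][1]+v[3*i+1]/1000,P0[i][2]+v[3*i+2]],Z[i],big) for i in range(3)],[])
    for n in cams:
        q=np.vstack([proj(n,b) for b in W(np.zeros(9))]);a=np.floor(q.min(0)-pad).astype(int);e=np.ceil(q.max(0)+pad).astype(int);roi[n]=(*a,*(e-a))
    def f(v):
        t=0
        for n in cams:
            x0,y0,w,h=roi[n];g=G[n][y0:y0+h,x0:x0+w].ravel();m=mask(n,W(v),roi[n]).ravel()
            A=np.stack([np.ones(m.size),m],1);s=np.linalg.lstsq(A,g,rcond=None)[0];t+=((A@s-g)**2).mean()/g.var()
        return t/len(cams)
    x=np.zeros(9)
    for k in(4,2,2):
        x=minimize(f,x,method='Nelder-Mead',options=dict(initial_simplex=x+np.vstack([np.zeros(9),np.eye(9)*k]),xatol=.03,fatol=1e-7,maxfev=5000,adaptive=True)).x
    Q=np.array(P0)*[1000,1000,1]+x.reshape(3,3);print(cams,round(f(x),4),Q.round(1).tolist())
    for i,j in((0,1),(1,2)):
        b,s=Q[i],Q[j];c,si=np.cos(np.radians(b[2])),np.sin(np.radians(b[2]));d=s-b
        print("   rel",i,j,round(c*d[0]+si*d[1],1),round(-si*d[0]+c*d[1],1),round(d[2],1))
for c in(["top"],["scene"],["top","scene"]): joint(c)
E
python3 m2.py
```

```text
clock: 19.62
tool_pos: [0.4182, 0.2614, 0.1965]
orientation: [-90.0, -0.0, -119.6]
force: [0.2, 0.1, -0.5]
opening: 0.0877
['top'] 0.051 [[540.8, -28.6, 150.8], [567.8, -44.3, -28.8], [546.1, -31.4, 150.3]]
   rel 0 1 -31.1 0.5 -179.6
   rel 1 2 -25.2 0.8 179.0
['scene'] 0.0305 [[541.6, -28.2, 151.7], [568.7, -42.9, -27.4], [545.8, -27.4, 151.1]]
   rel 0 1 -30.9 0.1 -179.0
   rel 1 2 -27.5 3.2 178.5
['top', 'scene'] 0.0532 [[541.0, -28.1, 151.6], [568.0, -44.0, -28.0], [544.4, -28.8, 151.2]]
   rel 0 1 -31.2 1.2 -179.6
   rel 1 2 -27.9 2.3 179.2
```

View pics/c7.png

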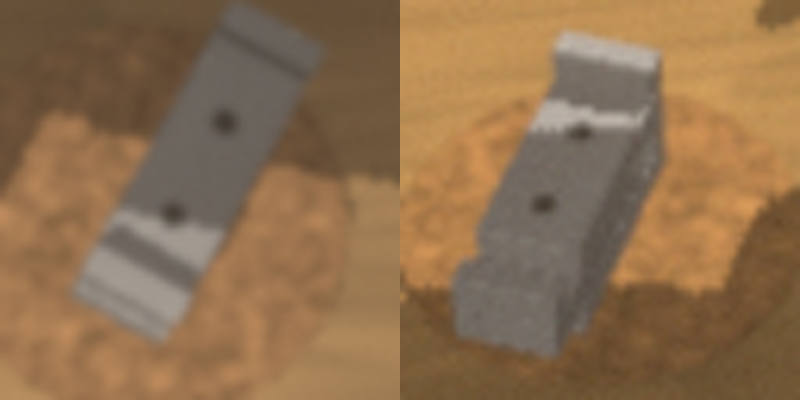

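View pics/scene7.png

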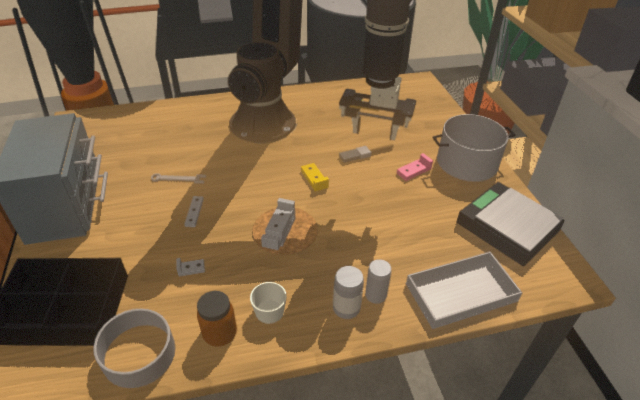

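The joint fit gives the third's lateral offset as 0.8–3 mm, but it is poorly constrained where the feet hide each other. The gripper centres the foot, and its release positions put the two top feet's centrelines 0.3 mm apart, both at the same angle. The seating is good, so I'm handing in.

```bash
python3 -c "
from plant import ctrl
print(ctrl.get_obs()['clock']);print(ctrl.close_job())"
```

```text
19.725
the job is handed in; nothing more can be done
None
```

The three large feet are stacked on the cork mat with their flanges at alternating ends, and the job was handed in at 19.7 s. Foot_b went second, half-turned on the base, and foot_a third, turned back the other way. Each was released after a light contact of at most about 10 N.

What the last checks showed:
- **Second foot on the base:** x ≈ -31 mm (ideal -28), roughly 1 mm off to the side, and parallel within about 1°.
- **Third foot on the second:** x ≈ -25 to -28 mm, parallel within about 1.5°.
- **Free ends:** both lie just inside the flange below, and the plates look flat.
- **Base foot:** it stayed where it was, within about 1 mm.
- **Other things:** the gripper never went to the short foot or the coloured look-alikes, and in the last picture they lie where they did. The arm was raised and clear of the pile at hand-in.

**One disagreement:** the last picture fit put the third foot 0.8 to 3 mm off to the side of the second. The gripper's release positions gave 0.3 mm. I trusted the gripper, because the fit is weak where the feet hide each other and the pictures look in line.

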